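# Put the brass check weights back in their case

## Robot

A 7-joint arm with a two-finger parallel gripper is mounted at the origin on a cart in front of the work surface, level with it; the furniture and walls round the work are solid. World frame = base frame: x ahead of the robot, y to its left, z up, the work surface at z = 0. Lengths are in mm, angles in rad, forces in N, time in s.
With the tool pointing down it reaches from about 400 to 850 mm from the base axis. Payload 4.4 kg.
Tool frame: the origin (TCP) lies between the finger pads; the fingertips stand 8 mm ahead of it and the grasp point (between the pads) lies 11 mm behind it (env.tcp_to_tips is the distance from the TCP to the fingertips, in mm); z points along the fingers, y is the line along which they close (so a half turn about z gives the same grasp; the last joint's range is limited). The gripper opens to 94 mm and grips with 3 to 60 N. Pads are 16 mm wide; open, the fingers measure 119 mm over their backs; the gripper's body (75 mm by 177 mm) begins 78 mm behind the grasp point.
Start: joints at [-1.353, 0.628, 0.038, 1.517, -0.027, 0.996, -0.02], TCP at [181.979, 624.021, 213.478] pointing down, gripper open.
Joint ranges: [-3.06, 3.06], [-0.37, 2.12], [-1.25, 1.32], [0.18, 2.47], [-1.1, 4.24], [0.23, 1.98], [-2.94, 2.94]. Speed limits (rad/s): [2.57, 2.57, 3.14, 3.14, 3.14, 3.14, 3.14].

## Interface

Orientations are given as a rotation vector (axis times angle).
In Python, from station import env gives the robot as it stands.
- The arm moves only by the tool move_arm, never from a script. Its arguments are lists of equal length, an entry for each row: "offset": the shift along the tool's x, y, z in units of 0.3 m (1.0 is 0.3 m), a list of three; "turn": the turn, a rotation vector about the tool's x, y, z in units of pi rad (1.0 is pi rad), a list of three; "hand": the closure, from 0 (fully open) to 1 (shut). In form: {"offset": [[x, y, z], ...], "turn": [[ax, ay, az], ...], "hand": [hand, ...]}. A call has 1 to 8 rows; each row is the pose to reach, as a shift and turn from the pose commanded when the call began, along the tool's axes at that moment, turning the shorter way round; what a row does not reach only later rows make up. A row lasts 1/12 s, in which the tool goes at most 41.7 mm and 7.16 degrees, less where a joint would pass 70% of its speed; a pose out of reach is approached as far as the arm can. A call with a number of a shift or a turn outside -1 to 1 is refused whole. A call with a gripper value outside its range is refused whole. The fingers move at their own pace and stop on an object; "newtons" is the grip in N (left out, the last holds). Time passes only in rows, so rows that repeat a pose let the fingers close. It gives the time, the measured TCP pose, the force, the opening and the grip force at its end, in the units of the state.
- env.read_state(): the state, without advancing time (a new reading comes with each control period).
- env.read_camera(name): name is "scene" or "top" or "wrist"; returns (picture, depth): 480x640x3 uint8, red, green, blue; 480x640 float32, mm along the optical axis (not along the pixel's ray), 0 where there is no reading.
- env.calibration(name): a dict with "mtx" (3x3 intrinsics, pixels), "rvec" (rotation vector, rad) and "tvec" (3), from world to camera coordinates, as OpenCV has them. Camera axes: x right, y down, z forward; pixel columns grow to the right and rows downward; lengths in mm; the calibration is good to about 2 mm. A picture is of the moment at which its call begins: read the wrist's pose just before it. calibration takes no time and is no camera call; for the wrist camera it gives the pose at the moment of the call.
- env.close_job(): hands the job in; it is judged then, once.
The state is a dict: "time": time; "joints": joint angles; "joint_velocities": joint speeds; "joint_torque": joint torques, N m; "ee_pos": TCP position; "eef_rot": TCP orientation; "force": force on the tool from outside, world axes, zero at the start; "torque": the same for the moment, N m; "gripper_width": finger opening in mm; "gripper_force": force on a finger pad.
Only numpy, scipy, OpenCV 4.12 (cv2) and the standard library are available. Lean on these libraries where they do the work, as an engineer would, in place of code of your own. Each camera call takes 0.05 s, during which the arm holds its last target. There are 200 camera calls.

## Task

The balance check is finished: put the three brass weights back into their wooden case, lowering each one gently and upright into the well that is bored to its size, and then put the wooden cover on the case so that it sits fully down on the base all round. The two grey steel weights belong to another set: leave them standing where they are, and keep the arm clear of the tall blue and grey tester at the left end of the bench and the long machine behind the work.

Things in the scene. Friction and masses are not known exactly. Their poses are not given: they have to be found in the camera images.
- case: Base of a pale wooden weight case, fixed to the bench. Plinth 205 (x) x 106 (y) x 8 mm; on it a block, top 171 x 72 mm at 26 mm height, edges bevelled out to 183 x 84 mm. In its top, along x at y = 0, three round wells with green floors at 16 mm height (10 mm deep), mouths chamfered 4 mm. Origin under the plinth's centre at bench height; x runs from the small to the large well, z up.
- lid: Pale wooden cover with brass corners, on the bench open side down; 197 (x) x 98 (y) x 80 mm, hollow 189 x 90 x 76 mm, about 0.3 kg. Origin: centre of its underside, x along its length. Black bar handle along x on its roof: 80 long, 14 wide, 94 to 106 mm above the origin. It goes over the case's block (3 mm play each side), either way round, and rests on the plinth, origin 8 mm above the case's.
- weight_500: Largest brass weight, 500 g, gold-coloured: round body 45 mm in diameter, narrowing to a knob, 62 mm high, standing. Origin: centre of its foot, z up. Grip round the straight lowest 35 mm, fingertips more than 10 mm above the foot so that they clear the block. Its well: at x = +50.5 mm of the case, bore 50 mm.
- weight_200: Middle brass weight, 200 g, gold-coloured: round body 35 mm in diameter, narrowing to a knob, 48 mm high, standing. Origin: centre of its foot, z up. Grip round the straight lowest 27 mm, fingertips more than 10 mm above the foot. Its well: at x = -8.5 mm of the case, bore 40 mm.
- weight_100: Smallest brass weight, 100 g, gold-coloured: round body 28 mm in diameter, narrowing to a knob, 38 mm high, standing. Origin: centre of its foot, z up. Grip round the straight lowest 21 mm, fingertips more than 10 mm above the foot. Its well: at x = -59 mm of the case, bore 33 mm.
- steel_200: Plain grey steel weight of another set, same shape and size as the middle brass one: body 35 mm in diameter, 48 mm high. Not to be moved. Origin at the centre of its foot, z up.
- steel_100: Plain grey steel weight of another set, same shape and size as the smallest brass one: body 28 mm in diameter, 38 mm high. Not to be moved. Origin at the centre of its foot, z up.
There are look-alikes about, which are no part of the job. What is shaped like the weight_100 but orange is not meant.

How it is judged (in metres and radians):
On the way:
1. all three brass weights stand in their own wells of the case (x of weight_100 in the frame of case between -0.067 and -0.051 m and y of weight_100 in the frame of case between -0.008 and 0.008 m and z of weight_100 in the frame of case between 0.012 and 0.02 m and angle between each of weight_100, weight_200, weight_500's own z axis and vertical below 0.12 rad and x of weight_200 in the frame of case between -0.0165 and -0.0005 m and y of weight_200 in the frame of case between -0.008 and 0.008 m and z of weight_200 in the frame of case between 0.012 and 0.02 m and x of weight_500 in the frame of case between 0.0425 and 0.0585 m and y of weight_500 in the frame of case between -0.008 and 0.008 m and z of weight_500 in the frame of case between 0.012 and 0.02 m), for 0.2 s.
At the end, for the whole second after the job is handed in: Brass weights upright (0.12 rad), each on the floor of its own well (8 mm sideways, 4 mm in height); cover level (0.04 rad), down on the plinth (3 mm), centred (8 mm), aligned (0.1 rad), either way round; all at rest; steel weights upright within 20 mm of their starts (all of step 1 and x of lid in the frame of case between -0.008 and 0.008 m and y of lid in the frame of case between -0.008 and 0.008 m and z of lid in the frame of case between 0.005 and 0.011 m and angle between the x axis of lid and the x axis of case, either way round below 0.1 rad and angle between lid's own z axis and vertical below 0.04 rad and linear speed of each of weight_100, weight_200, weight_500, lid below 0.02 m/s and distance of each of steel_200, steel_100 from where it was at the start of the episode below 0.02 m and angle between each of steel_200, steel_100's own z axis and vertical below 0.15 rad); the robot touches nothing.
It fails at once if a steel weight of the other set is shifted by more than 20 mm or knocked over (distance of any of steel_200, steel_100 from where it was at the start of the episode above 0.02 m or angle between any of steel_200, steel_100's own z axis and vertical above 0.3 rad).
It fails at once if a brass weight is dropped or slammed into the case (over 60 N) (contact force between any of weight_100, weight_200, weight_500 and case above 60 N).
It also fails if it takes over 122 s, if anything falls off the work surface, if the arm or the gripper's body presses on something with over 40 N, if the wrist force passes 120 N, or if a joint passes its speed limit or range.

## Working session

There is one attempt and no reset: what is moved stays moved. The work goes in short steps, Python scripts to look and compute and a tool call to move; the robot and the scene stay as the last step left them, time stands still between calls to the robot, and variables do not carry over. Pictures are saved under pics/ and viewed, at most 14 in all, crops included, and the job is handed in when it is done.

Besides the shell and the picture viewer there is one more tool, called after "Request:" by a JSON object that holds its "method" and its "body". move_arm: Moves the arm, as the interface text tells. Its arguments: {"type":"object","properties":{"offset":{"type":"array"},"turn":{"type":"array"},"hand":{"type":"array"},"newtons":{"type":"number"}},"required":["offset","turn","hand"]}

```bash
ls; mkdir -p pics
cat > h.py <<'E'
import numpy as np, cv2
from station import env
def snap(cam,fn=None):
    c=env.calibration(cam); im,d=env.read_camera(cam)
    if fn: cv2.imwrite('pics/'+fn,im[:,:,::-1])
    return c,im,d
def pts(c,d):
    K=np.array(c['mtx']);R=cv2.Rodrigues(np.array(c['rvec'],float))[0];t=np.array(c['tvec'],float).ravel()
    v,u=np.mgrid[0:480,0:640]
    P=np.stack([(u-K[0,2])/K[0,0]*d,(v-K[1,2])/K[1,1]*d,d],-1)
    return (P-t)@R
def ray(c,u,v,z):
    K=np.array(c['mtx']);R=cv2.Rodrigues(np.array(c['rvec'],float))[0];t=np.array(c['tvec'],float).ravel()
    o=-R.T@t; r=R.T@np.linalg.solve(K,[u,v,1.]); return o+r*(z-o[2])/r[2]
E
python3 - <<'E'
from h import *
for n in('top','scene'):
    c,im,d=snap(n,n+'0.png'); np.savez(n+'0.npz',im=im,d=d,**{k:np.array(v) for k,v in c.items()})
    R=cv2.Rodrigues(np.array(c['rvec'],float))[0]; print(n,(-R.T@np.array(c['tvec']).ravel()).round(),np.array(c['mtx']).round(1).tolist())
s=env.read_state(); print(s['time'],s['ee_pos'],s['eef_rot'],s['gripper_width'])
E
```

```text
pics
top [ 394.   29. 1182.] [[490.8, 0.0, 325.5], [0.0, 490.8, 232.4], [0.0, 0.0, 1.0]]
scene [  -4. -507.  826.] [[573.2, 0.0, 310.8], [0.0, 573.2, 239.9], [0.0, 0.0, 1.0]]
0.1 [181.82876029 623.43871882 212.64317531] [-4.44343574e-01 -3.10979143e+00  2.66356363e-03] 93.77067361417015
```

View pics/top0.png

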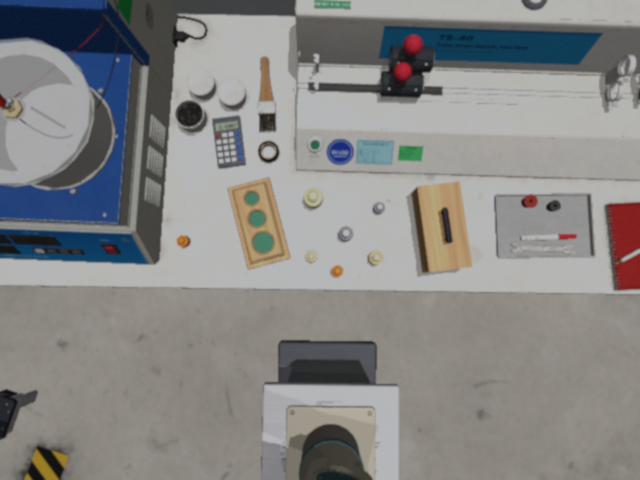

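View pics/scene0.png

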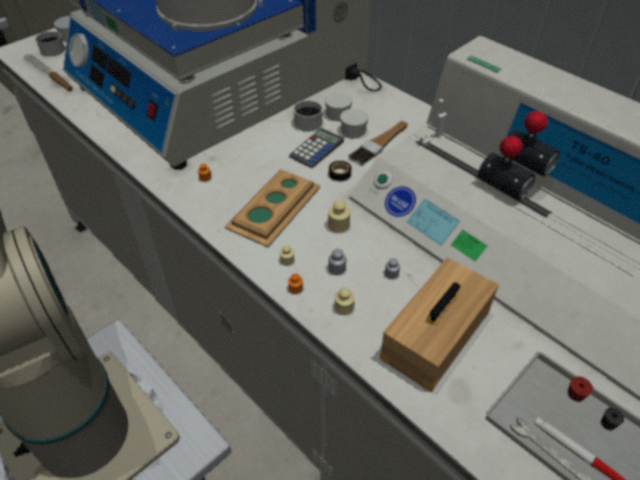

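The top view shows the case at (259,223) with its large well near the robot at (263,243), and the lid at (443,227) with its handle at (447,225).
- **Gold:** large at (313,198), middle at (376,257), small at (311,256).
- **Grey steel:** (345,233) and (378,208). These stay.
- **Orange look-alikes:** (337,271) and (183,241). These are not meant.

The gold small one at (311,256) fits weight_100. I'll confirm it in an enlarged crop and measure.

```bash
cat > m.py <<'E'
from h import *
def comps(c,im,mask,amin):
    n,l,s,ce=cv2.connectedComponentsWithStats(mask.astype(np.uint8)); return [(ce[i],s[i],l==i) for i in range(1,n) if s[i][4]>=amin]
E
python3 - <<'E'
from m import *
for n in('top','scene'):
    z=np.load(n+'0.npz'); c=dict(z); im=z['im']; d=z['d']; P=pts(c,d); hsv=cv2.cvtColor(im,cv2.COLOR_RGB2HSV)
    if n=='top':
        cv2.imwrite('pics/crop0.png',cv2.resize(im[165:290,220:480],None,fx=3,fy=3,interpolation=cv2.INTER_CUBIC)[:,:,::-1])
    reg=(P[...,0]>380)&(P[...,0]<680)&(abs(P[...,1])<330)&(P[...,2]>12)&(P[...,2]<75)
    print(n)
    for ce,s,m in comps(c,im,reg,25):
        q=P[m]; zt=np.percentile(q[:,2],95); h=np.median(hsv[m],0)
        tp=q[q[:,2]>zt-4]
        print(ce.round(1),s.tolist(),'meanxy',q[:,:2].mean(0).round(1),'top',tp.mean(0).round(1),'zmax',q[:,2].max().round(1),'ext',(q.max(0)-q.min(0)).round(),'hsv',h)
    g=(hsv[...,0]>55)&(hsv[...,0]<95)&(hsv[...,1]>70)&(P[...,0]>380)&(P[...,0]<700)&(P[...,2]<40)&(abs(P[...,1])<400)
    for ce,s,m in comps(c,im,g,40): print('green',ce.round(1),s[4],ray(c,*ce,16).round(1),P[m].mean(0).round(1))
    k=(P[...,2]>85)&(P[...,2]<112)&(P[...,0]>380)&(P[...,0]<680)&(abs(P[...,1])<330)
    for ce,s,m in comps(c,im,k,10): print('handle',ce.round(1),s.tolist(),ray(c,*ce,106).round(1),P[m].mean(0).round(1),cv2.minAreaRect(P[m][:,:2].astype(np.float32)))
    r=(P[...,2]>70)&(P[...,2]<85)&(P[...,0]>380)&(P[...,0]<600)&(abs(P[...,1])<330)
    for ce,s,m in comps(c,im,r,300): print('roof',ce.round(1),s[4],P[m].mean(0).round(1),cv2.minAreaRect(P[m][:,:2].astype(np.float32)))
E
```

```text
top
[387.7 165.8] [296, 160, 176, 15, 1500] meanxy [ 670.7 -129.2] top [ 676.6 -151.1   24.7] zmax 32.1 ext [ 25. 422.  20.] hsv [ 21.  11. 164.]
[257.7 222.4] [232, 181, 53, 84, 2734] meanxy [527.8 180.2] top [531.2 181.5  27.3] zmax 33.9 ext [200. 128.  22.] hsv [ 18.  99. 157.]
[312.7 197.6] [304, 188, 18, 20, 294] meanxy [585.4  50.3] top [587.8  50.3  61.9] zmax 66.6 ext [44. 40. 53.] hsv [ 27.  48. 175.]
[419.8 231.1] [412, 188, 17, 85, 489] meanxy [ 511.1 -201. ] top [ 509.5 -201.2   71.8] zmax 74.9 ext [194.  35.  63.] hsv [ 16. 115.  64.]
[378.6 207.5] [373, 202, 12, 12, 110] meanxy [ 567.2 -106.4] top [ 569.1 -107.4   38.1] zmax 43.8 ext [26. 26. 31.] hsv [120.   9. 137.]
[345.3 233.5] [338, 227, 15, 14, 165] meanxy [503.  -27.4] top [504.  -28.1  49.3] zmax 53.0 ext [31. 33. 35.] hsv [120.   9. 138.]
[311.1 255.8] [306, 250, 11, 12, 104] meanxy [450.1  51.9] top [450.9  51.5  38.7] zmax 41.8 ext [26. 24. 24.] hsv [ 25.   49.5 175. ]
[375.6 257.3] [368, 250, 16, 15, 178] meanxy [448.5 -99.1] top [449.  -99.7  47.6] zmax 51.3 ext [33. 34. 39.] hsv [ 24.   54.5 174. ]
[337.  
[... 1981 characters left out ...]
2 201.6  16. ] [590.6 199.7  18.2]
green [275.6 197.5] 120 [543.1 187.6  16. ] [541.4 185.5  18.6]
green [259.5 214.8] 235 [485.9 171.3  16. ] [484.5 169.4  18.3]
green [414.6 218.7] 42 [702.5 -52.9  16. ] [688.7 -61.8  31.9]
green [433.5 230.6] 251 [703.4 -99.9  16. ] [ 689.2 -108.    32.3]
green [465.4 249.3] 267 [ 707.9 -172.8   16. ] [ 691.6 -180.3   34.6]
handle [443.5 300.4] [429, 280, 31, 42, 427] [ 515.7 -250.8  106. ] [ 516.2 -250.7  105.8] ((528.9237670898438, -245.25595092773438), (99.39995574951172, 21.350265502929688), 6.147318363189697)
roof [436.5 316.7] 5522 [ 501.2 -253.7   81.7] ((513.64599609375, -249.971435546875), (186.437744140625, 99.17635345458984), 7.827084064483643)
```

View pics/crop0.png

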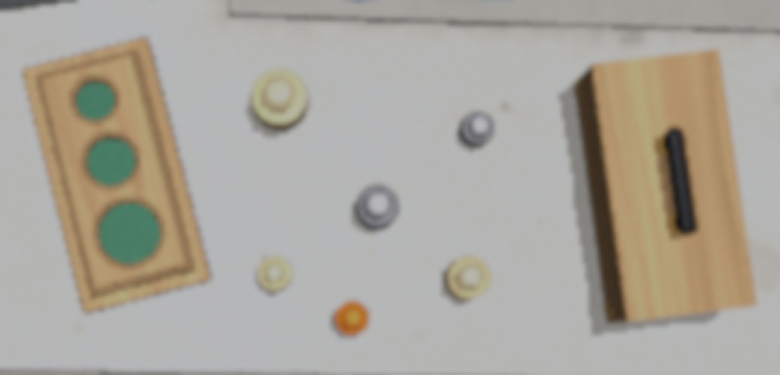

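The crop confirms three pale-gold weights, two grey ones, and an orange look-alike at crop (350,318). The gold one at crop (274,273) is weight_100. Next comes a planning helper, then the first move.

```bash
cat > plan.py <<'E'
import sys; from h import *
from scipy.spatial.transform import Rotation as Ro
# args: x y z yaw_deg(of tool x axis)
def plan(x,y,z,yaw):
    s=env.read_state(); R=Ro.from_rotvec(s['eef_rot']); p=np.array(s['ee_pos'])
    a=np.radians(yaw); X=np.array([np.cos(a),np.sin(a),0]); Z=np.array([0,0,-1.]); T=Ro.from_matrix(np.stack([X,np.cross(Z,X),Z],1))
    dp=np.array([x,y,z])-p
    print('off',(R.inv().apply(dp)/300).round(4),'turn',((R.inv()*T).as_rotvec()/np.pi).round(4),'rows',np.linalg.norm(dp)/41.7, 'at',p.round(1),'w',round(s['gripper_width'],1),'t',round(s['time'],2),'F',np.round(s['force'],1))
if __name__=='__main__': plan(*map(float,sys.argv[1:5]))
E
python3 plan.py 330 320 200 195.9; python3 plan.py 451 51.7 150 195.9
```

```text
off [-0.7574 -0.8326  0.0436] turn [-5.000e-04 -1.000e-04 -1.787e-01] rows 8.103586329713751 at [181.8 623.4 212.6] w 93.8 t 0.1 F [ 0.   0.3 -0.4]
off [-1.3951 -1.5779  0.2115] turn [-5.000e-04 -1.000e-04 -1.787e-01] rows 15.228525565550827 at [181.8 623.4 212.6] w 93.8 t 0.1 F [ 0.   0.3 -0.4]
```

Request:
{"method": "move_arm", "body": {"offset": [[-0.757, -0.833, 0.043], [-0.757, -0.833, 0.043], [-0.757, -0.833, 0.043], [-0.757, -0.833, 0.043], [-0.757, -0.833, 0.043], [-0.757, -0.833, 0.043], [-0.757, -0.833, 0.043], [-0.757, -0.833, 0.043]], "turn": [[0, 0, -0.179], [0, 0, -0.179], [0, 0, -0.179], [0, 0, -0.179], [0, 0, -0.179], [0, 0, -0.179], [0, 0, -0.179], [0, 0, -0.179]], "hand": [0.2, 0.2, 0.2, 0.2, 0.2, 0.2, 0.2, 0.2], "newtons": 20}}

```text
time: 0.77
ee_pos: [328.4, 322.5, 200.6]
eef_rot: [0.436, -3.111, 0.0]
force: [0.7, -0.4, 1.8]
gripper_width: 75.4
gripper_force: 0.0
```

```bash
python3 plan.py 451 51.7 140 195.9
```

```text
off [-0.1446 -0.9803  0.2021] turn [-0.0001 -0.0001  0.0004] rows 7.275493888203072 at [328.4 322.5 200.6] w 75.4 t 0.77 F [ 0.7 -0.4  1.8]
```

Request:
{"method": "move_arm", "body": {"offset": [[-0.146, -0.975, 0.202], [-0.146, -0.975, 0.202], [-0.146, -0.975, 0.202], [-0.146, -0.975, 0.202], [-0.146, -0.975, 0.202], [-0.146, -0.975, 0.202], [-0.146, -0.975, 0.202], [-0.146, -0.975, 0.202]], "turn": [[0, 0, 0], [0, 0, 0], [0, 0, 0], [0, 0, 0], [0, 0, 0], [0, 0, 0], [0, 0, 0], [0, 0, 0]], "hand": [0.3, 0.3, 0.3, 0.3, 0.3, 0.3, 0.3, 0.3]}}

```text
time: 1.43
ee_pos: [452.0, 48.5, 139.0]
eef_rot: [0.422, -3.112, 0.005]
force: [0.7, -0.7, 0.1]
gripper_width: 65.9
gripper_force: 0.0
```

```bash
python3 - <<'E'
from m import *
c,im,d=snap('wrist','w1.png');P=pts(c,d)
from m import comps
hsv=cv2.cvtColor(im,cv2.COLOR_RGB2HSV)
reg=(P[...,2]>10)&(P[...,2]<70)&(d>0)
for ce,s,m in comps(c,im,reg,200):
    q=P[m]; zt=np.percentile(q[:,2],97); tp=q[q[:,2]>zt-3]; print(ce.round(),s.tolist(),'top',tp.mean(0).round(1),q.max(0).round(),q.min(0).round(),np.median(hsv[m],0))
E
python3 plan.py 451 51.7 21 195.9
```

```text
[249. 163.] [229, 144, 42, 40, 1335] top [416.6 -11.   37.6] [430.   3.  40.] [403. -25.  10.] [ 11. 225. 116.]
[108. 174.] [76, 149, 66, 52, 2668] top [ 449.4 -101.3   47.4] [467. -85.  50.] [ 433. -119.   10.] [ 24.  95. 154.]
[322. 233.] [303, 213, 39, 41, 1225] top [450.8  50.   37.3] [465.  65.  41.] [438.  37.  10.] [ 22. 102.  92.]
[194. 273.] [171, 248, 52, 53, 1839] top [504.1 -29.6  47.7] [515. -14.  50.] [488. -46.  10.] [105.  15.  82.]
[471. 287.] [402, 254, 120, 102, 6144] top [455.1 166.9  25.9] [507. 206.  28.] [430. 114.  10.] [ 17. 134. 117.]
[270. 420.] [241, 402, 60, 44, 2043] top [587.4  48.4  61.2] [605.  70.  63.] [575.  27.  29.] [ 26.  86. 158.]
[421. 429.] [395, 402, 61, 51, 2452] top [578.8 165.4  26. ] [619. 206.  28.] [556. 146.  10.] [ 17. 134. 142.]
[187. 454.] [177, 446, 31, 18, 205] top [669.2  -9.9  15.9] [673.   8.  18.] [659. -14.  10.] [ 30.  18. 149.]
off [-1.000e-04  8.800e-03  3.934e-01] turn [-0.0008 -0.0005 -0.0026] rows 2.8312557102786626 at [451.8  49.5 139. ] w 65.8 t 1.48 F [ 0.5 -1.7 -0.5]
```

View pics/w1.png

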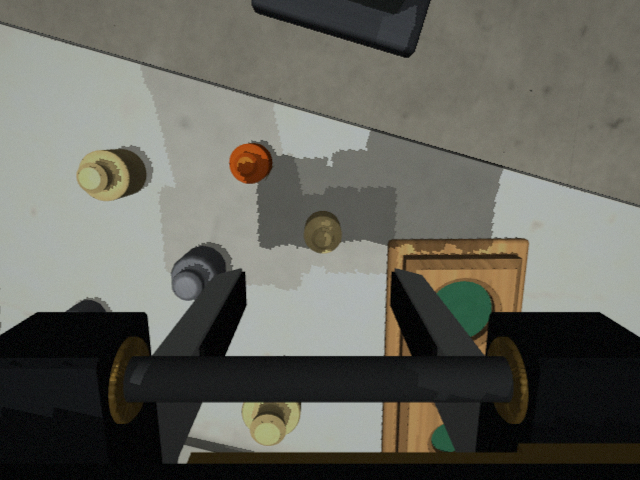

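The wrist view shows weight_100 centred between the fingers at (322,233), the orange look-alike away at (249,163), and agreement with the top view within 2 mm. Lowering now.

Request:
{"method": "move_arm", "body": {"offset": [[0, 0.006, 0.13], [0, 0.006, 0.22], [0, 0.006, 0.3], [0, 0.006, 0.36], [0, 0.006, 0.394], [0, 0.006, 0.394], [0, 0.006, 0.394], [0, 0.006, 0.394]], "turn": [[0, 0, 0], [0, 0, 0], [0, 0, 0], [0, 0, 0], [0, 0, 0], [0, 0, 0], [0, 0, 0], [0, 0, 0]], "hand": [0.3, 0.3, 0.3, 0.3, 0.3, 0.3, 0.3, 0.3]}}

```text
time: 2.15
ee_pos: [450.6, 57.8, 22.8]
eef_rot: [-0.437, 3.11, 0.0]
force: [-0.3, -0.1, -0.0]
gripper_width: 65.8
gripper_force: 0.0
```

Request:
{"method": "move_arm", "body": {"offset": [[0, 0, 0], [0, 0, 0], [0, 0, 0], [0, 0, 0], [0, 0, 0], [0, 0, 0], [0, 0, 0], [0, 0, 0]], "turn": [[0, 0, 0], [0, 0, 0], [0, 0, 0], [0, 0, 0], [0, 0, 0], [0, 0, 0], [0, 0, 0], [0, 0, 0]], "hand": [0.8, 0.8, 0.8, 0.8, 0.8, 0.8, 0.8, 0.8], "newtons": 15}}

```text
time: 2.82
ee_pos: [450.2, 56.9, 22.1]
eef_rot: [-0.435, 3.111, -0.0]
force: [-0.6, -0.2, 3.0]
gripper_width: 25.9
gripper_force: 15.0
```

Request:
{"method": "move_arm", "body": {"offset": [[0, 0, -0.02], [0, 0, -0.05], [0, 0, -0.1], [0, 0, -0.16], [0, 0, -0.22], [0, 0, -0.22], [0, 0, -0.22], [0, 0, -0.22]], "turn": [[0, 0, 0], [0, 0, 0], [0, 0, 0], [0, 0, 0], [0, 0, 0], [0, 0, 0], [0, 0, 0], [0, 0, 0]], "hand": [0.8, 0.8, 0.8, 0.8, 0.8, 0.8, 0.8, 0.8]}}

```text
time: 3.48
ee_pos: [449.7, 57.2, 87.9]
eef_rot: [0.436, -3.111, -0.0]
force: [0.1, 0.3, -1.0]
gripper_width: 25.9
gripper_force: 15.0
```

```bash
python3 plan.py 587.3 197.7 88 195.9;python3 - <<'E'
from m import *
c,im,d=snap('wrist','w2.png');P=pts(c,d)
cv2.imwrite('pics/w2c.png',im[150:420,180:480,::-1])
for n in ('top','scene'):
  c,im,d=snap(n);P=pts(c,d)
  reg=(abs(P[...,0]-451)<30)&(abs(P[...,1]-52)<30)&(P[...,2]>8)&(P[...,2]<42)
  print(n,reg.sum())
E
```

```text
off [-5.696e-01  3.241e-01 -5.000e-04] turn [ 0.     -0.0001  0.0004] rows 4.714895167053787 at [449.7  57.2  87.9] w 25.9 t 3.48 F [ 0.1  0.3 -1. ]
top 0
scene 0
```

View pics/w2c.png

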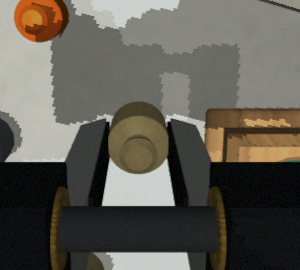

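```bash
cat > held.py <<'E'
from m import *
from scipy.spatial.transform import Rotation as Ro
s=env.read_state();c,im,d=snap('wrist');P=pts(c,d)
T=Ro.from_rotvec(s['eef_rot']).inv().apply((P-np.array(s['ee_pos'])).reshape(-1,3)).reshape(P.shape)
hsv=cv2.cvtColor(im,cv2.COLOR_RGB2HSV)
g=(hsv[...,0]>17)&(hsv[...,0]<33)&(hsv[...,1]>60)&(abs(T[...,1])<30)&(abs(T[...,0])<40)&(T[...,2]<15)&(T[...,2]>-60)&(d>0)
g=cv2.morphologyEx(g.astype(np.uint8),cv2.MORPH_OPEN,np.ones((3,3)))
for ce,st,m in comps(c,im,g,100):
    q=T[m]; zt=np.percentile(q[:,2],3); tp=q[q[:,2]<zt+2.5]
    print(ce.round(),st.tolist(),'knob(tool)',tp.mean(0).round(1),'xr',np.percentile(tp[:,0],[5,95]).round(1),'yr',np.percentile(tp[:,1],[5,95]).round(1),'all',np.percentile(q,[2,98],axis=0).round(1).tolist())
E
python3 held.py
```

```text
[318. 289.] [288, 255, 61, 68, 3358] knob(tool) [  1.5  -0.8 -15.4] xr [-4.6  7.1] yr [-6.6  5. ] all [[-6.8, -12.6, -16.5], [14.1, 11.5, 12.7]]
```

Request:
{"method": "move_arm", "body": {"offset": [[-0.574, 0.324, 0], [-0.574, 0.324, 0], [-0.574, 0.324, 0], [-0.574, 0.324, 0], [-0.574, 0.324, 0], [-0.574, 0.324, 0], [-0.574, 0.324, 0], [-0.574, 0.324, 0]], "turn": [[0, 0, 0], [0, 0, 0], [0, 0, 0], [0, 0, 0], [0, 0, 0], [0, 0, 0], [0, 0, 0], [0, 0, 0]], "hand": [0.8, 0.8, 0.8, 0.8, 0.8, 0.8, 0.8, 0.8]}}

```text
time: 4.35
ee_pos: [587.4, 196.8, 86.7]
eef_rot: [0.435, -3.108, 0.002]
force: [0.5, 0.3, -1.4]
gripper_width: 25.8
gripper_force: 15.0
```

```bash
python3 plan.py 588.3 198 38.6 195.9
python3 - <<'E'
from m import *
for n in('wrist','scene'):
  c,im,d=snap(n,'w3.png' if n=='wrist' else None);P=pts(c,d);hsv=cv2.cvtColor(im,cv2.COLOR_RGB2HSV)
  g=(hsv[...,0]>55)&(hsv[...,0]<95)&(hsv[...,1]>70)&(P[...,0]>380)&(P[...,0]<640)&(P[...,2]<40)
  for ce,s,m in comps(c,im,g,40): print('green',ce.round(1),s[4],ray(c,*ce,16).round(1),P[m].mean(0).round(1),cv2.minEnclosingCircle(P[m][:,:2].astype(np.float32)))
E
```

```text
off [-0.0047  0.0033  0.1604] turn [-0.0003 -0.0011  0.0003] rows 1.1546021041739845 at [587.4 196.8  86.7] w 25.8 t 4.35 F [ 0.5  0.3 -1.4]
green [317.7  53.5] 6814 [480.4 165.3  16. ] [480.7 165.4  16.8] ((480.95806884765625, 165.5618438720703), 24.605072021484375)
green [317.7 164.8] 3617 [537.6 181.6  16. ] [537.6 181.7  16.8] ((537.8546752929688, 181.72926330566406), 19.4621639251709)
green [317.8 242.5] 1218 [581.7 194.3  16. ] [581.6 194.3  16.8] ((585.9841918945312, 195.7158660888672), 15.782022476196289)
green [288.7 183.7] 54 [591.8 201.   16. ] [590.  198.8  18.5] ((589.7239990234375, 198.83042907714844), 11.965126991271973)
green [275.6 197.8] 114 [542.7 187.1  16. ] [541.  185.   18.5] ((540.4915161132812, 184.8250274658203), 17.099138259887695)
green [259.6 215. ] 229 [485.7 170.9  16. ] [484.3 168.9  18.4] ((484.40936279296875, 169.84739685058594), 22.13599395751953)
```

Request:
{"method": "move_arm", "body": {"offset": [[0, 0, 0.03], [0, 0, 0.06], [0, 0, 0.085], [0, 0, 0.105], [0, 0, 0.12], [0, 0, 0.13], [0, 0, 0.138], [0, 0, 0.138]], "turn": [[0, 0, 0], [0, 0, 0], [0, 0, 0], [0, 0, 0], [0, 0, 0], [0, 0, 0], [0, 0, 0], [0, 0, 0]], "hand": [0.8, 0.8, 0.8, 0.8, 0.8, 0.8, 0.8, 0.8]}}

```text
time: 5.12
ee_pos: [588.6, 197.9, 46.0]
eef_rot: [0.436, -3.11, 0.0]
force: [0.2, 0.0, -1.4]
gripper_width: 26.1
gripper_force: 15.0
```

Request:
{"method": "move_arm", "body": {"offset": [[0, 0, 0.004], [0, 0, 0.008], [0, 0, 0.012], [0, 0, 0.015], [0, 0, 0.018], [0, 0, 0.02], [0, 0, 0.02], [0, 0, 0.02]], "turn": [[0, 0, 0], [0, 0, 0], [0, 0, 0], [0, 0, 0], [0, 0, 0], [0, 0, 0], [0, 0, 0], [0, 0, 0]], "hand": [0.8, 0.8, 0.8, 0.8, 0.8, 0.8, 0.8, 0.8]}}

```text
time: 5.78
ee_pos: [588.8, 198.0, 40.5]
eef_rot: [0.436, -3.111, -0.0]
force: [0.4, -0.2, -1.5]
gripper_width: 25.9
gripper_force: 15.0
```

Request:
{"method": "move_arm", "body": {"offset": [[0, 0, 0.002], [0, 0, 0.004], [0, 0, 0.006], [0, 0, 0.007], [0, 0, 0.007], [0, 0, 0.007]], "turn": [[0, 0, 0], [0, 0, 0], [0, 0, 0], [0, 0, 0], [0, 0, 0], [0, 0, 0]], "hand": [0.8, 0.8, 0.8, 0.8, 0.8, 0.8]}}

```text
time: 6.28
ee_pos: [588.9, 198.0, 38.4]
eef_rot: [0.436, -3.111, -0.0]
force: [-0.4, 0.2, -1.2]
gripper_width: 25.9
gripper_force: 15.0
```

Request:
{"method": "move_arm", "body": {"offset": [[0, 0, 0.001], [0, 0, 0.002], [0, 0, 0.002], [0, 0, 0.002]], "turn": [[0, 0, 0], [0, 0, 0], [0, 0, 0], [0, 0, 0]], "hand": [0.8, 0.8, 0.8, 0.8]}}

```text
time: 6.62
ee_pos: [589.0, 198.0, 38.1]
eef_rot: [-0.436, 3.111, 0.0]
force: [-1.3, -0.4, 2.7]
gripper_width: 26.0
gripper_force: 15.0
```

```bash
python3 held.py; python3 plan.py 588 198 37 195.9
```

```text
[318. 290.] [288, 255, 61, 69, 3436] knob(tool) [  1.5  -0.8 -15.3] xr [-4.7  7.1] yr [-6.6  5. ] all [[-8.9, -12.6, -16.4], [14.2, 11.5, 12.7]]
off [0.0031 0.0008 0.0037] turn [0.     0.0001 0.0003] rows 0.035343244650661236 at [589.  198.   38.1] w 25.8 t 6.67 F [-0.  -0.3  3.5]
```

Contact with the floor is felt. Releasing, then rising.

Request:
{"method": "move_arm", "body": {"offset": [[0, 0, 0], [0, 0, 0], [0, 0, 0], [0, 0, 0], [0, 0, -0.05], [0, 0, -0.13], [0, 0, -0.26], [0, 0, -0.3]], "turn": [[0, 0, 0], [0, 0, 0], [0, 0, 0], [0, 0, 0], [0, 0, 0], [0, 0, 0], [0, 0, 0], [0, 0, 0]], "hand": [0.3, 0.3, 0.3, 0.3, 0.3, 0.3, 0.3, 0.3]}}

```text
time: 7.33
ee_pos: [591.3, 198.9, 132.2]
eef_rot: [-0.435, 3.105, 0.002]
force: [0.3, 0.4, 0.4]
gripper_width: 66.1
gripper_force: 0.0
```

```bash
python3 - <<'E'
from m import *
c,im,d=snap('top','t2.png');P=pts(c,d)
m=(abs(P[...,0]-587)<18)&(abs(P[...,1]-197)<18)&(P[...,2]>33)&(P[...,2]<70)
print(m.sum(), P[m].mean(0), P[m].max(0))
cv2.imwrite('pics/t2c.png',cv2.resize(im[165:290,200:400],None,fx=3,fy=3)[:,:,::-1])
E
python3 plan.py 588 50 120 195.9;python3 plan.py 588 50 150 195.9
```

```text
15 [590.59744799 188.22431137  39.7829448 ] [599.64447928 193.15586264  43.15106744]
off [ 0.1505 -0.4744  0.0422] turn [0.0002 0.0028 0.0003] rows 3.593609473626449 at [592.2 199.2 133.2] w 65.7 t 7.38 F [0.2 0.3 0.9]
off [ 0.1496 -0.4743 -0.0578] turn [0.0002 0.0028 0.0003] rows 3.6023850940524658 at [592.2 199.2 133.2] w 65.7 t 7.38 F [0.2 0.3 0.9]
```

Request:
{"method": "move_arm", "body": {"offset": [[0.15, -0.474, 0], [0.15, -0.474, 0], [0.15, -0.474, 0], [0.15, -0.474, 0], [0.15, -0.474, 0.05], [0.15, -0.474, 0.1], [0.15, -0.474, 0.1], [0.15, -0.474, 0.1]], "turn": [[0, 0, 0], [0, 0, 0], [0, 0, 0], [0, 0, 0], [0, 0, 0], [0, 0, 0], [0, 0, 0], [0, 0, 0]], "hand": [0.1, 0.1, 0.1, 0.1, 0.1, 0.1, 0.1, 0.1]}}

```text
time: 8.05
ee_pos: [583.8, 48.9, 96.8]
eef_rot: [0.436, -3.109, -0.0]
force: [-0.6, 0.4, -0.0]
gripper_width: 84.8
gripper_force: 0.0
```

```bash
python3 - <<'E'
from m import *
for n in('top','scene'):
  c,im,d=snap(n,n+'2.png');P=pts(c,d)
  for nm,x,y,h in(('w100',587,197,26),('s200',504,-28,20),('o',416,-10,20)):
    m=(abs(P[...,0]-x)<18)&(abs(P[...,1]-y)<18)&(P[...,2]>h+6)&(P[...,2]<62)
    print(n,nm,m.sum(), P[m].mean(0).round(1), P[m].max(0).round(1),P[m].min(0).round(1))
E
python3 held.py
python3 plan.py 588 50 22 195.9
```

```text
top w100 112 [586.4 197.5  44.7] [600.  212.1  58.3] [574.1 185.2  33.1]
off [-0.0101 -0.0013  0.2536] turn [0.0001 0.0001 0.0006] rows 1.8257971480183923 at [584.9  49.5  98.1] w 84.9 t 8.15 F [-0.3  0.2  0.1]<stdin>:6: RuntimeWarning: Mean of empty slice.
  ret = um.true_divide(
Traceback (most recent call last):
ValueError: zero-size array to reduction operation maximum which has no identity
```

Request:
{"method": "move_arm", "body": {"offset": [[-0.008, 0, 0.06], [-0.008, 0, 0.12], [-0.008, 0, 0.17], [-0.008, 0, 0.21], [-0.008, 0, 0.24], [-0.008, 0, 0.252], [-0.008, 0, 0.252], [-0.008, 0, 0.252]], "turn": [[0, 0, 0], [0, 0, 0], [0, 0, 0], [0, 0, 0], [0, 0, 0], [0, 0, 0], [0, 0, 0], [0, 0, 0]], "hand": [0.1, 0.1, 0.1, 0.1, 0.1, 0.1, 0.1, 0.1]}}

```text
time: 8.82
ee_pos: [587.4, 49.7, 22.6]
eef_rot: [-0.436, 3.11, 0.0]
force: [-0.0, 1.0, 0.2]
gripper_width: 84.5
gripper_force: 0.0
```

Request:
{"method": "move_arm", "body": {"offset": [[0, 0, 0], [0, 0, 0], [0, 0, 0], [0, 0, 0], [0, 0, 0], [0, 0, 0], [0, 0, 0]], "turn": [[0, 0, 0], [0, 0, 0], [0, 0, 0], [0, 0, 0], [0, 0, 0], [0, 0, 0], [0, 0, 0]], "hand": [0.7, 0.7, 0.7, 0.7, 0.7, 0.7, 0.7], "newtons": 25}}

```text
time: 9.4
ee_pos: [587.1, 49.4, 22.3]
eef_rot: [-0.436, 3.111, -0.0]
force: [0.3, -0.6, 1.1]
gripper_width: 43.3
gripper_force: 25.0
```

Request:
{"method": "move_arm", "body": {"offset": [[0, 0, -0.02], [0, 0, -0.05], [0, 0, -0.1], [0, 0, -0.16], [0, 0, -0.22], [0, 0, -0.22], [0, 0, -0.22], [0, 0, -0.22]], "turn": [[0, 0, 0], [0, 0, 0], [0, 0, 0], [0, 0, 0], [0, 0, 0], [0, 0, 0], [0, 0, 0], [0, 0, 0]], "hand": [0.7, 0.7, 0.7, 0.7, 0.7, 0.7, 0.7, 0.7]}}

```text
time: 10.07
ee_pos: [586.2, 49.5, 87.6]
eef_rot: [0.436, -3.11, -0.0]
force: [0.3, 0.5, -6.6]
gripper_width: 43.4
gripper_force: 25.0
```

```bash
python3 held.py; python3 plan.py 481.3 167.6 90 195.9
```

```text
[318. 302.] [264, 243, 109, 113, 10017] knob(tool) [  0.8  -0.9 -39.1] xr [-6.   7.7] yr [-9.7  7.7] all [[-11.7, -20.0, -40.1], [20.1, 18.7, 9.8]]
off [ 0.2268  0.4747 -0.0088] turn [ 0.0001 -0.0008  0.0003] rows 3.7852778157629805 at [585.9  49.4  87.2] w 43.3 t 10.12 F [-0.3 -0.6 -5.1]
```

Request:
{"method": "move_arm", "body": {"offset": [[0.226, 0.473, 0], [0.226, 0.473, 0], [0.226, 0.473, 0], [0.226, 0.473, 0], [0.226, 0.473, 0], [0.226, 0.473, 0], [0.226, 0.473, 0], [0.226, 0.473, 0]], "turn": [[0, 0, 0], [0, 0, 0], [0, 0, 0], [0, 0, 0], [0, 0, 0], [0, 0, 0], [0, 0, 0], [0, 0, 0]], "hand": [0.7, 0.7, 0.7, 0.7, 0.7, 0.7, 0.7, 0.7]}}

```text
time: 10.78
ee_pos: [483.6, 166.0, 87.8]
eef_rot: [0.433, -3.112, 0.002]
force: [-0.1, 0.5, -4.0]
gripper_width: 43.3
gripper_force: 25.0
```

```bash
python3 held.py; python3 plan.py 481.5 167.2 47 195.9
```

```text
[318. 303.] [263, 243, 110, 113, 10070] knob(tool) [  0.7  -0.8 -39.1] xr [-6.1  7.7] yr [-9.6  7.8] all [[-12.0, -20.2, -40.1], [20.2, 18.7, 9.7]]
off [0.0059 0.0064 0.1363] turn [-0.0003 -0.     -0.0005] rows 0.9822962353670915 at [483.7 165.9  87.9] w 43.1 t 10.83 F [ 0.4  0.  -4.4]
```

Request:
{"method": "move_arm", "body": {"offset": [[0.005, 0.004, 0.03], [0.005, 0.004, 0.06], [0.005, 0.004, 0.08], [0.005, 0.004, 0.1], [0.005, 0.004, 0.113], [0.005, 0.004, 0.123], [0.005, 0.004, 0.123], [0.005, 0.004, 0.123]], "turn": [[0, 0, 0], [0, 0, 0], [0, 0, 0], [0, 0, 0], [0, 0, 0], [0, 0, 0], [0, 0, 0], [0, 0, 0]], "hand": [0.7, 0.7, 0.7, 0.7, 0.7, 0.7, 0.7, 0.7]}}

```text
time: 11.5
ee_pos: [481.0, 168.1, 51.2]
eef_rot: [0.436, -3.111, 0.0]
force: [0.0, 1.2, -4.4]
gripper_width: 43.4
gripper_force: 25.0
```

```bash
python3 plan.py 481.5 167.2 39 195.9
```

```text
off [-0.0006 -0.0034  0.0407] turn [ 0.     -0.0001  0.0004] rows 0.29418336688281926 at [481.  168.1  51.2] w 43.4 t 11.5 F [ 0.   1.2 -4.4]
```

Request:
{"method": "move_arm", "body": {"offset": [[0, -0.003, 0.006], [0, -0.003, 0.012], [0, -0.003, 0.018], [0, -0.003, 0.024], [0, -0.003, 0.03], [0, -0.003, 0.035], [0, -0.003, 0.037], [0, -0.003, 0.037]], "turn": [[0, 0, 0], [0, 0, 0], [0, 0, 0], [0, 0, 0], [0, 0, 0], [0, 0, 0], [0, 0, 0], [0, 0, 0]], "hand": [0.7, 0.7, 0.7, 0.7, 0.7, 0.7, 0.7, 0.7]}}

```text
time: 12.17
ee_pos: [481.2, 167.2, 40.0]
eef_rot: [0.436, -3.111, 0.0]
force: [0.9, -0.3, -4.8]
gripper_width: 43.5
gripper_force: 25.0
```

Request:
{"method": "move_arm", "body": {"offset": [[0, 0, 0.001], [0, 0, 0.002], [0, 0, 0.003], [0, 0, 0.004], [0, 0, 0.005], [0, 0, 0.005]], "turn": [[0, 0, 0], [0, 0, 0], [0, 0, 0], [0, 0, 0], [0, 0, 0], [0, 0, 0]], "hand": [0.7, 0.7, 0.7, 0.7, 0.7, 0.7]}}

```text
time: 12.67
ee_pos: [481.3, 167.2, 38.7]
eef_rot: [0.436, -3.111, -0.0]
force: [0.5, -1.0, -5.0]
gripper_width: 43.1
gripper_force: 25.0
```

Request:
{"method": "move_arm", "body": {"offset": [[0, 0, 0.001], [0, 0, 0.002], [0, 0, 0.003], [0, 0, 0.003], [0, 0, 0.003]], "turn": [[0, 0, 0], [0, 0, 0], [0, 0, 0], [0, 0, 0], [0, 0, 0]], "hand": [0.7, 0.7, 0.7, 0.7, 0.7]}}

```text
time: 13.08
ee_pos: [481.3, 167.2, 38.3]
eef_rot: [-0.436, 3.111, 0.0]
force: [-1.1, -0.3, 4.4]
gripper_width: 43.4
gripper_force: 25.0
```

Request:
{"method": "move_arm", "body": {"offset": [[0, 0, 0], [0, 0, 0], [0, 0, 0], [0, 0, 0], [0, 0, -0.05], [0, 0, -0.13], [0, 0, -0.26], [0, 0, -0.3]], "turn": [[0, 0, 0], [0, 0, 0], [0, 0, 0], [0, 0, 0], [0, 0, 0], [0, 0, 0], [0, 0, 0], [0, 0, 0]], "hand": [0.15, 0.15, 0.15, 0.15, 0.15, 0.15, 0.15, 0.15]}}

```text
time: 13.75
ee_pos: [483.3, 168.0, 131.4]
eef_rot: [-0.435, 3.106, 0.002]
force: [0.5, -0.8, 0.1]
gripper_width: 79.9
gripper_force: 0.0
```

```bash
python3 plan.py 449.2 -100 100 195.9
```

```text
off [ 0.3553 -0.8278  0.1024] turn [0.0002 0.0017 0.0003] rows 6.52266595306103 at [483.3 168.  131.4] w 79.9 t 13.75 F [ 0.5 -0.8  0.1]
```

Request:
{"method": "move_arm", "body": {"offset": [[0.355, -0.828, 0], [0.355, -0.828, 0], [0.355, -0.828, 0], [0.355, -0.828, 0], [0.355, -0.828, 0], [0.355, -0.828, 0.05], [0.355, -0.828, 0.1], [0.355, -0.828, 0.1]], "turn": [[0, 0, 0], [0, 0, 0], [0, 0, 0], [0, 0, 0], [0, 0, 0], [0, 0, 0], [0, 0, 0], [0, 0, 0]], "hand": [0.2, 0.2, 0.2, 0.2, 0.2, 0.2, 0.2, 0.2]}}

```text
time: 14.42
ee_pos: [444.5, -106.6, 95.8]
eef_rot: [0.421, -3.109, 0.002]
force: [-0.9, 0.6, 0.1]
gripper_width: 75.5
gripper_force: 0.0
```

Request:
{"method": "move_arm", "body": {"offset": [[0, 0, 0], [0, 0, 0]], "turn": [[0, 0, 0], [0, 0, 0]], "hand": [0.2, 0.2]}}

```text
time: 14.58
ee_pos: [447.6, -99.9, 97.9]
eef_rot: [-0.437, 3.111, 0.001]
force: [0.1, 0.3, 0.1]
gripper_width: 74.9
gripper_force: 0.0
```

```bash
python3 plan.py 449.2 -100 22 195.9
python3 - <<'E'
from m import *
for n in('top','scene'):
  c,im,d=snap(n,n+'3.png');P=pts(c,d)
  for nm,x,y,h in(('w100',587,197,30),('w500',481,167,30),('w200',449,-100,2)):
    m=(abs(P[...,0]-x)<23)&(abs(P[...,1]-y)<23)&(P[...,2]>h+6)&(P[...,2]<80)
    if m.sum(): print(n,nm,m.sum(), P[m].mean(0).round(1), P[m].max(0).round(1),P[m].min(0).round(1))
E
```

```text
off [-0.005  -0.002   0.2532] turn [0.0002 0.0002 0.0006] rows 1.8216714403085603 at [447.6 -99.9  97.9] w 74.9 t 14.58 F [0.1 0.3 0.1]
top w100 105 [586.9 197.9  45.4] [600.4 212.1  58.7] [575.4 185.5  36.8]
top w500 287 [480.9 166.5  61.4] [502.  190.   79.8] [460.7 146.7  37. ]
top w200 33 [445.2 -87.1  25.6] [458.7 -83.5  34.9] [433.3 -94.9   8. ]
scene w100 125 [586.3 195.3  45.6] [602.4 212.4  59. ] [575.3 183.3  36.3]
scene w500 460 [478.3 160.9  58.1] [503.3 189.9  80. ] [460.6 145.   36.2]
scene w200 411 [ 445.5 -105.3   31.4] [467.7 -84.5  53.3] [ 432.7 -118.     8.3]
```

Request:
{"method": "move_arm", "body": {"offset": [[-0.004, 0, 0.06], [-0.004, 0, 0.12], [-0.004, 0, 0.17], [-0.004, 0, 0.21], [-0.004, 0, 0.24], [-0.004, 0, 0.255], [-0.004, 0, 0.255], [-0.004, 0, 0.255]], "turn": [[0, 0, 0], [0, 0, 0], [0, 0, 0], [0, 0, 0], [0, 0, 0], [0, 0, 0], [0, 0, 0], [0, 0, 0]], "hand": [0.2, 0.2, 0.2, 0.2, 0.2, 0.2, 0.2, 0.2]}}

```text
time: 15.35
ee_pos: [448.7, -100.1, 21.6]
eef_rot: [-0.437, 3.111, 0.0]
force: [0.8, 0.2, 0.6]
gripper_width: 75.1
gripper_force: 0.0
```

Request:
{"method": "move_arm", "body": {"offset": [[0, 0, 0], [0, 0, 0], [0, 0, 0], [0, 0, 0], [0, 0, 0], [0, 0, 0], [0, 0, 0]], "turn": [[0, 0, 0], [0, 0, 0], [0, 0, 0], [0, 0, 0], [0, 0, 0], [0, 0, 0], [0, 0, 0]], "hand": [0.8, 0.8, 0.8, 0.8, 0.8, 0.8, 0.8], "newtons": 18}}

```text
time: 15.93
ee_pos: [448.5, -100.8, 21.4]
eef_rot: [-0.436, 3.111, -0.0]
force: [-0.5, 0.2, 1.7]
gripper_width: 33.1
gripper_force: 18.0
```

Request:
{"method": "move_arm", "body": {"offset": [[0, 0, -0.02], [0, 0, -0.05], [0, 0, -0.1], [0, 0, -0.18], [0, 0, -0.28], [0, 0, -0.32], [0, 0, -0.32], [0, 0, -0.32]], "turn": [[0, 0, 0], [0, 0, 0], [0, 0, 0], [0, 0, 0], [0, 0, 0], [0, 0, 0], [0, 0, 0], [0, 0, 0]], "hand": [0.8, 0.8, 0.8, 0.8, 0.8, 0.8, 0.8, 0.8]}}

```text
time: 16.6
ee_pos: [448.6, -100.7, 118.1]
eef_rot: [-0.436, 3.11, -0.001]
force: [0.1, -0.1, -2.2]
gripper_width: 33.4
gripper_force: 18.0
```

```bash
python3 held.py; python3 plan.py 538.4 183.8 117 195.9
```

```text
[318. 297.] [278, 251, 81, 92, 5793] knob(tool) [ -0.1  -0.7 -26. ] xr [-7.2  6.4] yr [-7.7  6.2] all [[-9.4, -15.7, -27.1], [15.9, 14.7, 11.4]]
off [-5.506e-01  8.284e-01  7.000e-04] turn [ 0.     -0.0001  0.0003] rows 7.1560822862205145 at [ 447.9 -100.6  117.3] w 32.8 t 16.65 F [-0.2  0.5 -1.3]
```

Request:
{"method": "move_arm", "body": {"offset": [[-0.55, 0.827, 0], [-0.55, 0.827, 0], [-0.55, 0.827, 0], [-0.55, 0.827, 0], [-0.55, 0.827, 0], [-0.55, 0.827, 0], [-0.55, 0.827, 0], [-0.55, 0.827, 0]], "turn": [[0, 0, 0], [0, 0, 0], [0, 0, 0], [0, 0, 0], [0, 0, 0], [0, 0, 0], [0, 0, 0], [0, 0, 0]], "hand": [0.8, 0.8, 0.8, 0.8, 0.8, 0.8, 0.8, 0.8]}}

```text
time: 17.32
ee_pos: [539.2, 193.6, 115.8]
eef_rot: [-0.451, 3.107, 0.01]
force: [1.7, 2.3, -1.4]
gripper_width: 33.7
gripper_force: 18.0
```

Request:
{"method": "move_arm", "body": {"offset": [[0, 0, 0], [0, 0, 0], [0, 0, 0]], "turn": [[0, 0, 0], [0, 0, 0], [0, 0, 0]], "hand": [0.8, 0.8, 0.8]}}

```text
time: 17.57
ee_pos: [537.6, 181.0, 116.1]
eef_rot: [0.433, -3.108, 0.003]
force: [0.6, -0.8, -2.2]
gripper_width: 33.3
gripper_force: 18.0
```

```bash
python3 plan.py 538.2 183.3 47 195.9
```

```text
off [-0.0049  0.0074  0.2303] turn [-0.0005 -0.0011 -0.0003] rows 1.6582247147587572 at [537.6 181.  116.1] w 33.3 t 17.57 F [ 0.6 -0.8 -2.2]
```

Request:
{"method": "move_arm", "body": {"offset": [[0, 0, 0.05], [0, 0, 0.1], [0, 0, 0.15], [0, 0, 0.18], [0, 0, 0.2], [0, 0, 0.21], [0, 0, 0.21], [0, 0, 0.21]], "turn": [[0, 0, 0], [0, 0, 0], [0, 0, 0], [0, 0, 0], [0, 0, 0], [0, 0, 0], [0, 0, 0], [0, 0, 0]], "hand": [0.8, 0.8, 0.8, 0.8, 0.8, 0.8, 0.8, 0.8]}}

```text
time: 18.23
ee_pos: [539.1, 183.1, 54.7]
eef_rot: [-0.435, 3.111, 0.0]
force: [1.1, -0.3, -1.4]
gripper_width: 32.9
gripper_force: 18.0
```

```bash
python3 plan.py 538.2 183.3 38 195.9
```

```text
off [0.0029 0.0013 0.0558] turn [0.     0.0002 0.0002] rows 0.4019135451111573 at [539.1 183.1  54.7] w 32.9 t 18.23 F [ 1.1 -0.3 -1.4]
```

Request:
{"method": "move_arm", "body": {"offset": [[0.002, 0, 0.01], [0.002, 0, 0.02], [0.002, 0, 0.028], [0.002, 0, 0.036], [0.002, 0, 0.043], [0.002, 0, 0.048], [0.002, 0, 0.05], [0.002, 0, 0.05]], "turn": [[0, 0, 0], [0, 0, 0], [0, 0, 0], [0, 0, 0], [0, 0, 0], [0, 0, 0], [0, 0, 0], [0, 0, 0]], "hand": [0.8, 0.8, 0.8, 0.8, 0.8, 0.8, 0.8, 0.8]}}

```text
time: 18.9
ee_pos: [538.1, 183.2, 39.1]
eef_rot: [0.436, -3.111, 0.0]
force: [0.2, -0.3, -1.9]
gripper_width: 33.6
gripper_force: 18.0
```

Request:
{"method": "move_arm", "body": {"offset": [[0, 0, 0.001], [0, 0, 0.002], [0, 0, 0.003], [0, 0, 0.004], [0, 0, 0.004]], "turn": [[0, 0, 0], [0, 0, 0], [0, 0, 0], [0, 0, 0], [0, 0, 0]], "hand": [0.8, 0.8, 0.8, 0.8, 0.8]}}

```text
time: 19.32
ee_pos: [538.2, 183.2, 38.1]
eef_rot: [-0.436, 3.111, 0.0]
force: [0.3, 0.1, -1.4]
gripper_width: 33.1
gripper_force: 18.0
```

Request:
{"method": "move_arm", "body": {"offset": [[0, 0, 0.001], [0, 0, 0.002], [0, 0, 0.003], [0, 0, 0.003], [0, 0, 0.003]], "turn": [[0, 0, 0], [0, 0, 0], [0, 0, 0], [0, 0, 0], [0, 0, 0]], "hand": [0.8, 0.8, 0.8, 0.8, 0.8]}}

```text
time: 19.73
ee_pos: [538.2, 183.2, 37.5]
eef_rot: [-0.436, 3.111, 0.0]
force: [-1.3, -0.2, 2.2]
gripper_width: 33.6
gripper_force: 18.0
```

Request:
{"method": "move_arm", "body": {"offset": [[0, 0, 0], [0, 0, 0], [0, 0, 0], [0, 0, 0], [0, 0, -0.05], [0, 0, -0.13], [0, 0, -0.26], [0, 0, -0.4]], "turn": [[0, 0, 0], [0, 0, 0], [0, 0, 0], [0, 0, 0], [0, 0, 0], [0, 0, 0], [0, 0, 0], [0, 0, 0]], "hand": [0.3, 0.3, 0.3, 0.3, 0.3, 0.3, 0.3, 0.3]}}

```text
time: 20.4
ee_pos: [536.9, 182.7, 156.9]
eef_rot: [0.436, -3.108, 0.001]
force: [0.7, -0.1, -0.3]
gripper_width: 65.9
gripper_force: 0.0
```

```bash
python3 plan.py 515 -50 200 188
```

```text
off [ 0.284  -0.7258 -0.1424] turn [-0.0002 -0.0012  0.0443] rows 5.699735430202111 at [536.9 182.7 156.9] w 65.9 t 20.4 F [ 0.7 -0.1 -0.3]
```

Request:
{"method": "move_arm", "body": {"offset": [[0.28, -0.726, -0.14], [0.28, -0.726, -0.14], [0.28, -0.726, -0.14], [0.28, -0.726, -0.14], [0.28, -0.726, -0.14], [0.28, -0.726, -0.14], [0.28, -0.726, -0.14], [0.28, -0.726, -0.14]], "turn": [[0, 0, 0.044], [0, 0, 0.044], [0, 0, 0.044], [0, 0, 0.044], [0, 0, 0.044], [0, 0, 0.044], [0, 0, 0.044], [0, 0, 0.044]], "hand": [0.3, 0.3, 0.3, 0.3, 0.3, 0.3, 0.3, 0.3]}}

```text
time: 21.07
ee_pos: [517.3, -51.3, 199.3]
eef_rot: [-0.213, 3.134, -0.001]
force: [0.2, 0.7, -0.4]
gripper_width: 66.2
gripper_force: 0.0
```

```bash
python3 plan.py 517.5 -249 200 188
python3 - <<'E'
from m import *
c,im,d=snap('top','t4.png');P=pts(c,d)
for nm,x,y in(('w100',587,197),('w500',481,167),('w200',538,183)):
    m=(np.hypot(P[...,0]-x,P[...,1]-y)<23)&(P[...,2]>36)&(P[...,2]<90)
    q=P[m];tp=q[q[:,2]>np.percentile(q[:,2],90)-4]
    print(nm,m.sum(), q.mean(0).round(1), tp.mean(0).round(1))
cv2.imwrite('pics/t4c.png',cv2.resize(im[165:290,220:480],None,fx=3,fy=3)[:,:,::-1])
# block edges & plinth outline: points by height
for lo,hi in((4,14),(22,31)):
  m=(P[...,2]>lo)&(P[...,2]<hi)&(P[...,0]>410)&(P[...,0]<650)&(P[...,1]>100)&(P[...,1]<270)
  print(m.sum(),cv2.minAreaRect(P[m][:,:2].astype(np.float32)))
hsv=cv2.cvtColor(im,cv2.COLOR_RGB2HSV)
m=(hsv[...,1]>70)&(hsv[...,0]<28)&(P[...,0]>410)&(P[...,0]<650)&(P[...,1]>100)&(P[...,1]<270)&(P[...,2]<35)
print('wood',cv2.minAreaRect(P[m][:,:2].astype(np.float32)))
k=(P[...,2]>90)&(P[...,2]<112)&(abs(P[...,0]-517)<60)&(abs(P[...,1]+249)<40)&(im.max(-1)<80)
q=P[k]; print('handle',k.sum(),q.mean(0),cv2.fitLine(q[:,:2].astype(np.float32),cv2.DIST_L2,0,.01,.01).ravel(),cv2.minAreaRect(q[:,:2].astype(np.float32)))
r=(P[...,2]>72)&(P[...,2]<88)&(abs(P[...,0]-517)<125)&(abs(P[...,1]+249)<75)
print('roof',cv2.minAreaRect(P[r][:,:2].astype(np.float32)))
E
```

```text
off [ 0.0886 -0.6529 -0.0022] turn [-0.0002  0.0002 -0.0012] rows 4.740103747874419 at [517.3 -51.3 199.3] w 66.2 t 21.07 F [ 0.2  0.7 -0.4]
w100 106 [587.  197.8  45.1] [587.3 198.5  53.3]
w500 294 [480.8 166.4  62.7] [482.3 168.1  77. ]
w200 177 [537.1 182.9  52.5] [538.9 183.9  63.7]
1129 ((531.0602416992188, 185.3024444580078), (237.47958374023438, 168.19349670410156), 0.4341588020324707)
1707 ((528.5510864257812, 180.54400634765625), (181.95346069335938, 83.701904296875), 15.866406440734863)
wood ((529.4915161132812, 180.8297119140625), (201.63856506347656, 102.3010025024414), 15.943292617797852)
handle 187 [ 518.47309327 -247.06254436  105.04150516] [ 9.9177331e-01  1.2800667e-01  5.1847308e+02 -2.4706255e+02] ((518.94873046875, -247.55487060546875), (72.36963653564453, 11.413982391357422), 7.297513008117676)
roof ((520.5407104492188, -256.3197326660156), (197.25439453125, 85.61227416992188), 8.103708267211914)
```

View pics/t4c.png

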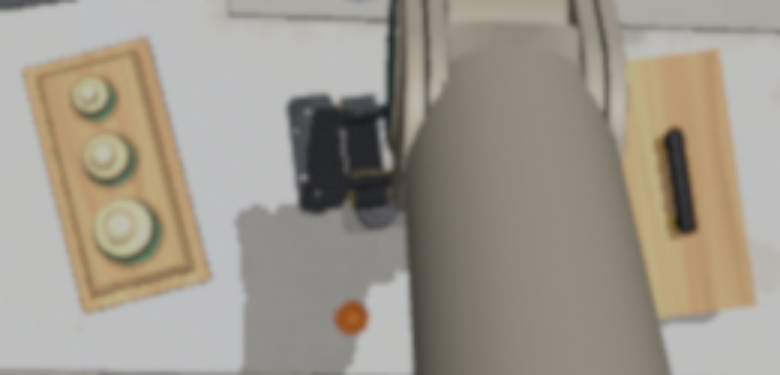

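The crop shows all three brass weights in their wells at crop (92,95), (107,157) and (126,228), with measured tops of 53, 64 and 77 mm, as they should be. Next is the lid handle.

Request:
{"method": "move_arm", "body": {"offset": [[0.087, -0.655, 0], [0.087, -0.655, 0], [0.087, -0.655, 0], [0.087, -0.655, 0], [0.087, -0.655, 0], [0.087, -0.655, 0], [0.087, -0.655, 0], [0.087, -0.655, 0]], "turn": [[0, 0, 0], [0, 0, 0], [0, 0, 0], [0, 0, 0], [0, 0, 0], [0, 0, 0], [0, 0, 0], [0, 0, 0]], "hand": [0.3, 0.3, 0.3, 0.3, 0.3, 0.3, 0.3, 0.3]}}

```text
time: 21.78
ee_pos: [519.7, -244.6, 198.3]
eef_rot: [0.225, -3.133, -0.004]
force: [0.7, -0.4, -0.2]
gripper_width: 66.1
gripper_force: 0.0
```

Request:
{"method": "move_arm", "body": {"offset": [[0, 0, 0], [0, 0, 0], [0, 0, 0]], "turn": [[0, 0, 0], [0, 0, 0], [0, 0, 0]], "hand": [0.3, 0.3, 0.3]}}

```text
time: 22.03
ee_pos: [519.4, -245.7, 199.0]
eef_rot: [-0.225, 3.133, 0.001]
force: [0.1, -0.7, 0.4]
gripper_width: 65.8
gripper_force: 0.0
```

```bash
cat > lid.py <<'E'
from m import *
from scipy.spatial.transform import Rotation as Ro
import sys
z0=float(sys.argv[1]) # lid origin height
s=env.read_state();c,im,d=snap('wrist',sys.argv[2]);P=pts(c,d);p=np.array(s['ee_pos'])
T=Ro.from_rotvec(s['eef_rot']).inv().apply((P-p).reshape(-1,3)).reshape(P.shape)
near=(np.hypot(P[...,0]-p[0],P[...,1]-p[1])<140)&(d>0)
for nm,lo,hi,f in(('handle',95,112,im.max(-1)<90),('roof',75,86,im.max(-1)>0)):
    m=near&(P[...,2]>z0+lo)&(P[...,2]<z0+hi)&f
    m=cv2.morphologyEx(m.astype(np.uint8),cv2.MORPH_OPEN,np.ones((3,3)))
    cs=comps(c,im,m,150)
    if not cs: continue
    for ce,st,mm in sorted(cs,key=lambda t:-t[1][4])[:2]:
        q=P[mm];t=T[mm];print(nm,ce.round(),st.tolist(),'z',q[:,2].mean().round(1),'world',q.mean(0).round(1),'rectW',cv2.minAreaRect(q[:,:2].astype(np.float32)),'tool rect',cv2.minAreaRect(t[:,:2].astype(np.float32)))
E
python3 lid.py 0 w5.png; python3 plan.py 518.5 -248 92 187.5
```

```text
handle [311. 238.] [301, 180, 21, 118, 2370] z 105.5 world [ 517.7 -251.3  105.5] rectW ((519.5455322265625, -250.87762451171875), (78.98863983154297, 13.39738655090332), 7.668058395385742) tool rect ((0.6563034057617188, -5.194326400756836), (78.98927307128906, 13.396994590759277), 0.5322394371032715)
roof [311. 217.] [238, 88, 149, 268, 34402] z 80.2 world [ 510.7 -252.4   80.2] rectW ((519.200439453125, -251.15325927734375), (195.23989868164062, 98.52615356445312), 7.710948944091797) tool rect ((1.0413360595703125, -5.43121337890625), (195.23951721191406, 98.52635192871094), 0.4891299307346344)
off [ 0.0037 -0.0059  0.3566] turn [0.0001 0.     0.0037] rows 2.566256924880123 at [ 519.3 -246.1  199. ] w 65.8 t 22.08 F [-0.   0.5 -0.5]
```

View pics/w5.png

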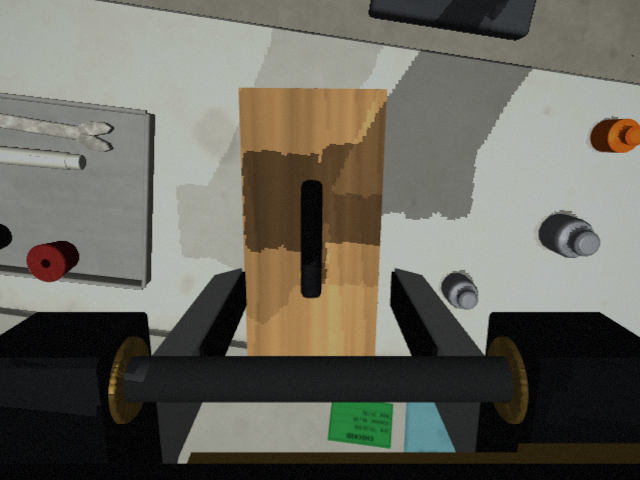

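The wrist view shows the handle at (311,238) along the tool's x, 5 mm to the side. Moving down onto it.

Request:
{"method": "move_arm", "body": {"offset": [[0.002, -0.013, 0.1], [0.002, -0.013, 0.2], [0.002, -0.013, 0.27], [0.002, -0.013, 0.31], [0.002, -0.013, 0.335], [0.002, -0.013, 0.35], [0.002, -0.013, 0.353], [0.002, -0.013, 0.353]], "turn": [[0, 0, 0.003], [0, 0, 0.003], [0, 0, 0.003], [0, 0, 0.003], [0, 0, 0.003], [0, 0, 0.003], [0, 0, 0.003], [0, 0, 0.003]], "hand": [0.4, 0.4, 0.4, 0.4, 0.4, 0.4, 0.4, 0.4]}}

```text
time: 22.75
ee_pos: [519.4, -251.5, 93.5]
eef_rot: [-0.206, 3.134, -0.001]
force: [0.8, 0.1, 0.3]
gripper_width: 56.4
gripper_force: 0.0
```

Request:
{"method": "move_arm", "body": {"offset": [[0, 0, 0], [0, 0, 0], [0, 0, 0], [0, 0, 0], [0, 0, 0], [0, 0, 0], [0, 0, 0], [0, 0, 0]], "turn": [[0, 0, 0], [0, 0, 0], [0, 0, 0], [0, 0, 0], [0, 0, 0], [0, 0, 0], [0, 0, 0], [0, 0, 0]], "hand": [0.95, 0.95, 0.95, 0.95, 0.95, 0.95, 0.95, 0.95], "newtons": 40}}

```text
time: 23.42
ee_pos: [518.8, -251.1, 92.9]
eef_rot: [0.206, -3.135, -0.001]
force: [0.1, 0.6, 1.2]
gripper_width: 13.4
gripper_force: 40.0
```

Request:
{"method": "move_arm", "body": {"offset": [[0, 0, -0.02], [0, 0, -0.06], [0, 0, -0.12], [0, 0, -0.2], [0, 0, -0.28], [0, 0, -0.35], [0, 0, -0.35], [0, 0, -0.35]], "turn": [[0, 0, 0], [0, 0, 0], [0, 0, 0], [0, 0, 0], [0, 0, 0], [0, 0, 0], [0, 0, 0], [0, 0, 0]], "hand": [0.95, 0.95, 0.95, 0.95, 0.95, 0.95, 0.95, 0.95]}}

```text
time: 24.08
ee_pos: [519.2, -251.8, 198.7]
eef_rot: [-0.205, 3.133, -0.002]
force: [0.3, 1.0, -3.9]
gripper_width: 13.4
gripper_force: 40.0
```

```bash
python3 lid.py 104 w6.png; python3 plan.py 525 30 197 195.9
```

```text
handle [317. 282.] [271, 210, 94, 146, 5662] z 210.9 world [ 509.5 -254.   210.9] rectW ((511.70458984375, -252.982666015625), (60.5924072265625, 35.004539489746094), 29.79313850402832) tool rect ((7.616945266723633, -0.2119903564453125), (34.99876022338867, 60.59960174560547), 67.70629119873047)
roof [318. 173.] [200, 63, 237, 249, 49097] z 186.2 world [ 469.  -259.1  186.2] rectW ((478.03680419921875, -258.11285400390625), (111.02410125732422, 98.64496612548828), 7.380878925323486) tool rect ((41.704402923583984, -0.8825302124023438), (111.02458953857422, 98.64354705810547), 0.10881950706243515)
roof [318. 428.] [285, 402, 66, 51, 3101] z 186.3 world [ 595.6 -242.7  186.3] rectW ((595.5361328125, -242.79835510253906), (31.507654190063477, 33.71587371826172), 7.684167861938477) tool rect ((-76.7913589477539, -1.0141315460205078), (33.715049743652344, 31.503311157226562), 89.80530548095703)
off [-0.1446  0.9267  0.0017] turn [ 0.0001 -0.0003 -0.0467] rows 6.747900589118696 at [ 518.3 -251.3  197.4] w 13.5 t 24.13 F [-0.6  0.3 -3.2]
```

Request:
{"method": "move_arm", "body": {"offset": [[-0.145, 0.927, 0], [-0.145, 0.927, 0], [-0.145, 0.927, 0], [-0.145, 0.927, 0], [-0.145, 0.927, 0], [-0.145, 0.927, 0], [-0.145, 0.927, 0], [-0.145, 0.927, 0]], "turn": [[0, 0, -0.047], [0, 0, -0.047], [0, 0, -0.047], [0, 0, -0.047], [0, 0, -0.047], [0, 0, -0.047], [0, 0, -0.047], [0, 0, -0.047]], "hand": [0.95, 0.95, 0.95, 0.95, 0.95, 0.95, 0.95, 0.95]}}

```text
time: 24.8
ee_pos: [524.3, 39.4, 196.3]
eef_rot: [0.454, -3.106, -0.009]
force: [0.4, 0.4, -2.5]
gripper_width: 13.5
gripper_force: 40.0
```

```bash
python3 plan.py 529.6 180.7 197 195.9
```

```text
off [-1.516e-01  4.463e-01  2.000e-04] turn [ 0.0019 -0.0004  0.004 ] rows 3.390760383354514 at [524.3  39.4 196.3] w 13.5 t 24.8 F [ 0.4  0.4 -2.5]
```

Request:
{"method": "move_arm", "body": {"offset": [[-0.05, 0.16, 0], [-0.1, 0.32, 0], [-0.152, 0.44, 0], [-0.152, 0.479, 0], [-0.152, 0.479, 0], [-0.152, 0.479, 0], [-0.152, 0.479, 0], [-0.152, 0.479, 0]], "turn": [[0, 0, 0], [0, 0, 0], [0, 0, 0], [0, 0, 0], [0, 0, 0], [0, 0, 0], [0, 0, 0], [0, 0, 0]], "hand": [0.95, 0.95, 0.95, 0.95, 0.95, 0.95, 0.95, 0.95]}}

```text
time: 25.47
ee_pos: [529.8, 178.3, 197.0]
eef_rot: [0.432, -3.11, 0.003]
force: [-0.7, 0.4, -2.4]
gripper_width: 13.7
gripper_force: 40.0
```

Request:
{"method": "move_arm", "body": {"offset": [[0, 0, 0], [0, 0, 0], [0, 0, 0], [0, 0, 0]], "turn": [[0, 0, 0], [0, 0, 0], [0, 0, 0], [0, 0, 0]], "hand": [0.95, 0.95, 0.95, 0.95]}}

```text
time: 25.8
ee_pos: [530.2, 180.0, 198.1]
eef_rot: [-0.435, 3.111, -0.0]
force: [0.5, -0.1, -2.7]
gripper_width: 13.6
gripper_force: 40.0
```

```bash
python3 plan.py 529.6 180.7 135 195.9; python3 lid.py 105 w7.png
python3 - <<'E'
from m import *
c,im,d=snap('top','t7.png');P=pts(c,d)
r=(P[...,2]>178)&(P[...,2]<193)&(abs(P[...,0]-530)<125)&(abs(P[...,1]-181)<75)
print('roof top cam',r.sum(),P[r][:,2].mean(),cv2.minAreaRect(P[r][:,:2].astype(np.float32)))
E
```

```text
off [0.0013 0.0027 0.2103] turn [-0.  0.  0.] rows 1.5127711412408757 at [530.2 180.  198.1] w 13.6 t 25.8 F [ 0.5 -0.1 -2.7]
handle [317. 283.] [270, 210, 95, 146, 5677] z 210.6 world [520.8 176.5 210.6] rectW ((522.792236328125, 177.7028045654297), (61.01683807373047, 35.28540802001953), 36.64204406738281) tool rect ((7.767370223999023, -0.22319412231445312), (35.28495788574219, 61.017208099365234), 69.264892578125)
roof [318. 173.] [199, 63, 238, 249, 49134] z 185.6 world [481.4 165.5 185.6] rectW ((490.10491943359375, 167.80361938476562), (110.85307312011719, 98.61790466308594), 15.970795631408691) tool rect ((41.91794967651367, -0.7835693359375), (98.61778259277344, 110.85309600830078), 89.93511199951172)
roof [317. 428.] [285, 402, 66, 51, 3079] z 185.5 world [604.3 200.2 185.5] rectW ((604.044189453125, 199.43893432617188), (31.845760345458984, 33.97376251220703), 18.40899085998535) tool rect ((-76.32891845703125, -1.5853538513183594), (33.97359848022461, 31.845491409301758), 87.49717712402344)
roof top cam 1052 185.52048396682545 ((539.3820190429688, 153.2034912109375), (197.96060180664062, 39.07459259033203), 16.0258731842041)
```

The lid is centred over the case within about 1 mm in both cameras. Lowering it in stages.

Request:
{"method": "move_arm", "body": {"offset": [[0.001, 0.001, 0.04], [0.001, 0.001, 0.08], [0.001, 0.001, 0.12], [0.001, 0.001, 0.15], [0.001, 0.001, 0.18], [0.001, 0.001, 0.2], [0.001, 0.001, 0.21], [0.001, 0.001, 0.21]], "turn": [[0, 0, 0], [0, 0, 0], [0, 0, 0], [0, 0, 0], [0, 0, 0], [0, 0, 0], [0, 0, 0], [0, 0, 0]], "hand": [0.95, 0.95, 0.95, 0.95, 0.95, 0.95, 0.95, 0.95]}}

```text
time: 26.57
ee_pos: [529.4, 180.7, 134.4]
eef_rot: [0.436, -3.11, 0.0]
force: [-0.5, 0.0, -3.4]
gripper_width: 13.7
gripper_force: 40.0
```

Request:
{"method": "move_arm", "body": {"offset": [[0, 0, 0.01], [0, 0, 0.02], [0, 0, 0.03], [0, 0, 0.04], [0, 0, 0.05], [0, 0, 0.06], [0, 0, 0.07], [0, 0, 0.07]], "turn": [[0, 0, 0], [0, 0, 0], [0, 0, 0], [0, 0, 0], [0, 0, 0], [0, 0, 0], [0, 0, 0], [0, 0, 0]], "hand": [0.95, 0.95, 0.95, 0.95, 0.95, 0.95, 0.95, 0.95]}}

```text
time: 27.23
ee_pos: [529.3, 180.7, 113.3]
eef_rot: [0.436, -3.11, 0.0]
force: [-0.6, 0.2, -1.9]
gripper_width: 13.4
gripper_force: 40.0
```

Request:
{"method": "move_arm", "body": {"offset": [[0, 0, 0.006], [0, 0, 0.012], [0, 0, 0.018], [0, 0, 0.024], [0, 0, 0.03], [0, 0, 0.035], [0, 0, 0.038], [0, 0, 0.038]], "turn": [[0, 0, 0], [0, 0, 0], [0, 0, 0], [0, 0, 0], [0, 0, 0], [0, 0, 0], [0, 0, 0], [0, 0, 0]], "hand": [0.95, 0.95, 0.95, 0.95, 0.95, 0.95, 0.95, 0.95]}}

```text
time: 27.9
ee_pos: [529.6, 180.8, 102.4]
eef_rot: [0.436, -3.111, 0.0]
force: [0.3, -0.4, -2.2]
gripper_width: 13.4
gripper_force: 40.0
```

Request:
{"method": "move_arm", "body": {"offset": [[0, 0, 0.001], [0, 0, 0.002], [0, 0, 0.003], [0, 0, 0.004], [0, 0, 0.005], [0, 0, 0.005]], "turn": [[0, 0, 0], [0, 0, 0], [0, 0, 0], [0, 0, 0], [0, 0, 0], [0, 0, 0]], "hand": [0.95, 0.95, 0.95, 0.95, 0.95, 0.95]}}

```text
time: 28.4
ee_pos: [529.7, 180.8, 101.1]
eef_rot: [0.436, -3.111, 0.0]
force: [0.5, 0.1, -2.1]
gripper_width: 13.5
gripper_force: 40.0
```

Request:
{"method": "move_arm", "body": {"offset": [[0, 0, 0.001], [0, 0, 0.002], [0, 0, 0.003], [0, 0, 0.004], [0, 0, 0.004], [0, 0, 0.004]], "turn": [[0, 0, 0], [0, 0, 0], [0, 0, 0], [0, 0, 0], [0, 0, 0], [0, 0, 0]], "hand": [0.95, 0.95, 0.95, 0.95, 0.95, 0.95]}}

```text
time: 28.9
ee_pos: [529.6, 181.4, 100.6]
eef_rot: [-0.437, 3.111, 0.001]
force: [-2.1, 0.8, 5.1]
gripper_width: 13.9
gripper_force: 40.0
```

Seated: 100.6 against 92.9 at pick-up is 7.7 mm above the bench, with contact felt. Releasing and rising clear.

Request:
{"method": "move_arm", "body": {"offset": [[0, 0, 0], [0, 0, 0], [0, 0, 0], [0, 0, 0], [0, 0, -0.05], [0, 0, -0.13], [0, 0, -0.26], [0, 0, -0.4]], "turn": [[0, 0, 0], [0, 0, 0], [0, 0, 0], [0, 0, 0], [0, 0, 0], [0, 0, 0], [0, 0, 0], [0, 0, 0]], "hand": [0.5, 0.5, 0.5, 0.5, 0.5, 0.5, 0.5, 0.5]}}

```text
time: 29.57
ee_pos: [528.5, 180.2, 219.6]
eef_rot: [0.436, -3.108, 0.001]
force: [1.4, 0.1, 1.0]
gripper_width: 46.9
gripper_force: 0.0
```

Request:
{"method": "move_arm", "body": {"offset": [[0.2, -0.8, 0], [0.2, -0.8, 0], [0.2, -0.8, 0], [0.2, -0.8, 0], [0.2, -0.8, 0], [0.2, -0.8, 0], [0.2, -0.8, 0], [0.2, -0.8, 0]], "turn": [[0, 0, 0], [0, 0, 0], [0, 0, 0], [0, 0, 0], [0, 0, 0], [0, 0, 0], [0, 0, 0], [0, 0, 0]], "hand": [0.5, 0.5, 0.5, 0.5, 0.5, 0.5, 0.5, 0.5]}}

```text
time: 30.23
ee_pos: [537.7, -69.8, 219.4]
eef_rot: [0.426, -3.112, 0.002]
force: [-0.4, 1.4, 0.2]
gripper_width: 47.0
gripper_force: 0.0
```

Request:
{"method": "move_arm", "body": {"offset": [[0, 0, 0], [0, 0, 0], [0, 0, 0], [0, 0, 0], [0, 0, 0], [0, 0, 0]], "turn": [[0, 0, 0], [0, 0, 0], [0, 0, 0], [0, 0, 0], [0, 0, 0], [0, 0, 0]], "hand": [0.5, 0.5, 0.5, 0.5, 0.5, 0.5]}}

```text
time: 30.73
ee_pos: [538.0, -65.7, 219.6]
eef_rot: [0.438, -3.111, -0.0]
force: [-0.7, 0.3, -0.5]
gripper_width: 47.3
gripper_force: 0.0
```

Run:
```python
from m import *
c,im,d=snap('top','t8.png');P=pts(c,d)
r=(P[...,2]>80)&(P[...,2]<96)&(abs(P[...,0]-530)<125)&(abs(P[...,1]-181)<75)
q=P[r];print('roof',r.sum(),q[:,2].mean(),cv2.minAreaRect(q[:,:2].astype(np.float32)))
A=np.c_[q[:,:2]-q[:,:2].mean(0),np.ones(len(q))];print('tilt',np.linalg.lstsq(A,q[:,2],rcond=None)[0])
a=cv2.resize(im[165:290,220:480],None,fx=3,fy=3)
c,im,d=snap('scene');b=cv2.resize(im[150:260,200:400],(780,429))[:220]
b=cv2.resize(im[130:250,200:430],None,fx=2,fy=2)
b=cv2.copyMakeBorder(b,0,600-375-b.shape[0] if b.shape[0]<225 else 0,0,780-b.shape[1],cv2.BORDER_CONSTANT)[:225]
cv2.imwrite('pics/t8c.png',np.vstack([a,b])[:,:,::-1]); print(env.read_state()['time'])
```

```text
roof 3603 88.34413259893971 ((530.2587890625, 182.63641357421875), (197.41648864746094, 98.47975158691406), 15.996289253234863)
tilt [ 1.63949364e-04 -4.57579708e-04  8.83441326e+01]
30.8333
```

View pics/t8c.png

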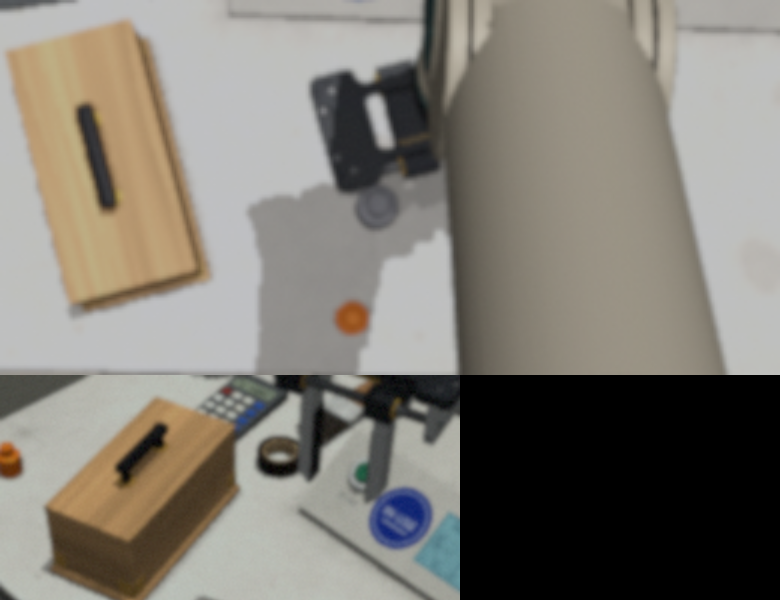

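The cover sits level: its roof is at 88.3 mm (88 expected), its tilt is below 0.001 rad and it is aligned at 16.0°. The picture shows it down on the plinth at crop (105,165), with the arm clear. Handing in.

```bash
python3 -c "
from station import env
print(env.close_job())"
```

```text
the job is handed in; nothing more can be done
None
```

The three brass weights stand in their own wells, the cover measured level and fully down on the case, the steel weights were not touched, and the job was handed in at about 31 s; the hand-in gave no verdict.

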